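# Slide the crate of plaster moulds home into its corner

### The arm

A 7-joint arm with a two-finger parallel gripper is mounted at the origin on the work surface. World frame = base frame: x ahead of the robot, y to its left, z up, the work surface at z = 0. Lengths are in m, angles in rad, forces in N, time in s.
With the tool pointing down it reaches from about 0.4 to 0.85 m from the base axis. Payload 4.4 kg.
Tool frame: the origin (TCP) lies at the very end of the fingers, on their centre line; the grasp point (between the pads) lies 19 mm behind it; z points along the fingers, y is the direction in which the jaws open and shut (so a half turn about z gives the same grasp; the last joint's range is limited). The gripper opens to 94 mm and grips with 3 to 60 N. Pads are 16 mm wide; open, the fingers measure 119 mm over their backs; the gripper's body (75 mm by 177 mm) begins 78 mm behind the grasp point.
Start: joints at [1.15, 0.628, 0.038, 1.517, -0.027, 0.996, -0.02], TCP at [0.226, -0.61, 0.174] pointing down, gripper open.
Joint ranges: [-3.06, 3.06], [-0.37, 2.12], [-1.25, 1.32], [0.18, 2.47], [-1.1, 4.24], [0.23, 1.98], [-2.94, 2.94]. Speed limits (rad/s): [2.57, 2.57, 3.14, 3.14, 3.14, 3.14, 3.14].

### API

Orientations are given as a unit quaternion [w, x, y, z].
In Python, from rig import sense, snapshot, camera_params, finish_job gives the robot as it stands.
- The arm moves only by the shell command python3 -m crank 'ROWS' [FORCE]. ROWS is JSON, a list that holds one entry, the list of rows, each a list of 5 numbers: the shift along the world's x, y, z in m, then the turn about the world's z in degrees, then the opening, from -1 (shut) to 1 (fully open). In form: [[[x, y, z, roll, jaw], ...]]. A call has 1 to 20 rows; each row shifts and turns the commanded pose from where the row before left it; what a row does not reach is not made up. A row lasts 1/12 s, in which the tool goes at most 41.7 mm and 7.16 degrees, less where a joint would pass 70% of its speed; a pose out of reach is approached as far as the arm can. A call with a gripper value outside its range is refused whole. The fingers move at their own pace and stop on an object; FORCE is the grip in N (left out, the last holds). Time passes only in rows, so rows that do not move let the fingers close. It gives the time, the measured TCP pose, the force and the opening at its end, in the units of the state.
- sense(): the state, without advancing time (a new reading comes with each control period).
- snapshot(name): name is "side" or "top" or "wrist"; returns the picture (420x560x3 uint8, red, green, blue); there is no depth.
- camera_params(name): a dict with "vertical_fov" (degrees; the focal length in pixels is half the picture's height over the tangent of half this angle, whatever the lens; pixels are square), "cx", "cy" (the principal point, pixels), "position" and "rotation" of the camera in the world. Camera axes: x right, y up, looking along -z (the intrinsics and any distortion apply to the point x, -y, -z); pixel columns grow to the right and rows downward; lengths in m; the calibration is good to about 2 mm. The wrist camera is an equidistant fisheye: a pixel r from the principal point sees the ray r / f radians off the axis. A picture is of the moment at which its call begins: read the wrist's pose just before it. camera_params takes no time and is no camera call; for the wrist camera it gives the pose at the moment of the call.
- finish_job(): hands the job in, once; it reports no verdict.
The state is a dict: "clock": time; "joints": joint angles; "joint_velocities": joint speeds; "tau": joint torques, N m; "eef_pos": TCP position; "tool_rot": TCP orientation; "wrist_force": force on the tool from outside, world axes, zero at the start; "moment": the same for the moment, N m; "opening": finger opening in m.
Only numpy, scipy, OpenCV 4.12 (cv2) and the standard library are available. Lean on these libraries where they do the work, as an engineer would, in place of code of your own. Each camera call takes 0.05 s, during which the arm holds its last target.

### The job

Slide the heavy crate of plaster moulds across the bench into the corner made by the two low battens, until the long edge of its baseboard is flush against the long batten and the short edge flush against the short one. Push low, with the fingertips against the edge of the baseboard, so that it slides and stays flat on the bench: do not tip it, lift it or touch its steel carrying handle with the fingers, and leave the pot, bowl and jar where they stand. Finish with the hand clear of everything.

Things in the scene. Friction and masses are not known exactly. Their poses are not given: they have to be found in the camera images.
- crate: About 1.5 kg, tall wooden crate, 70 x 160 mm, packed with plaster, fixed centrally on a plywood baseboard 160 mm along x, 250 along y, at heights 8 to 30 mm. Crate top at 134 mm, bar on it to 144. Its only feet, two rubber runners 70 mm apart over their outsides, run along y: pushed high it tips; pushed on the baseboard's edge it slides, with 7 to 17 N. Origin: centre of its underside.
- crate_handle: Bow handle of 10 mm round steel rod fixed upright on the bar on top of the crate, 110 mm long along the crate's y, in its middle plane, its top 199 mm above the bench. Origin: centre of its foot, 144 mm above the crate's underside. Not to be touched by the fingers.
- corner: L of two wooden battens fixed on the bench, 25 mm wide, 30 high, turned up to 0.2 rad. Origin: on the bench, where the crate's origin lies when home, axes parallel. Long batten along y: face at x = +80 mm, y -205 to +150 mm. Short one along x: face at y = +125 mm, x -80 to +80. The crate starts 50-80 mm to -x and 50-100 mm to -y of home, turned up to 0.2 rad.
- pot: Bystander: grey-brown raw clay pot, 100 mm across the rim, 100 mm high, standing behind the long batten. Origin: centre of its underside.
- bowl: Bystander: terracotta bowl, 120 mm across the rim, 60 mm high, standing beyond the short batten. Origin: centre of its underside.
- jar: Bystander: white glaze jar with a lid, 64 mm across, 100 mm high, standing on the robot's side of the bowl. Origin: centre of its underside.

How it is judged:
By the outcome, as a careful person would: the job done as asked, in the order asked, and still so for the second after the job is handed in, with the robot touching nothing.
It also fails if it takes over 61 s, if anything falls off the work surface, if the arm or the gripper's body presses on something with over 40 N, if the wrist force passes 120 N, or if a joint passes its speed limit or range.

## Working session

There is one attempt and no reset: what is moved stays moved. The work goes in short steps, Python scripts to look and compute and a shell command to move; the robot and the scene stay as the last step left them, time stands still between calls to the robot, and variables do not carry over. Pictures are saved under pics/ and viewed, and the job is handed in when it is done.

```bash
ls; mkdir -p pics; python3 - <<'E'
from rig import *
import cv2
print(sense())
for n in("top","side","wrist"):
    print(n,camera_params(n))
    cv2.imwrite(f"pics/{n}0.png",snapshot(n)[:,:,::-1])
E
```

```text
pics
{'clock': 0.0, 'joints': array([ 1.15018646,  0.62933535,  0.03840592,  1.51836114, -0.02700389,
        0.99628251, -0.01997679]), 'joint_velocities': array([ 1.66365283e-03, -4.65149117e-04, -9.17020516e-04,  1.01189539e-03,
        8.61013881e-04,  3.18112160e-04,  7.25360164e-05]), 'tau': array([ 3.35370423e-04, -5.49721205e+01,  1.14328634e+00, -1.86634523e+01,
       -5.22458379e-02,  2.35973188e-02,  1.42382587e-04]), 'eef_pos': array([ 0.22561552, -0.60881854,  0.1735627 ]), 'tool_rot': array([-9.20205452e-04,  9.84300096e-01,  1.76500559e-01, -1.64711531e-04]), 'wrist_force': array([ 0.12041914, -0.56544097, -0.59286508]), 'moment': array([0.05093161, 0.02080197, 0.03752245]), 'opening': 0.09389752412708363}
top {'vertical_fov': 54.78069151845987, 'cx': 282.7808503755188, 'cy': 202.81909229249848, 'position': array([0.55793518, 0.13081727, 0.82115507]), 'rotation': array([-0.70586791, -0.02962765,  0.03389653,  0.7069114 ])}
side {'vertical_fov': 49.75397531844806, 'cx': 277.6977446845812, 'cy': 202.34379857148477, 'position': array([0.60706539, 0.85418414, 0.61770402]), 'rotation': array([-0.00712226,  0.00163752,  0.45604109,  0.88992871])}
wrist {'vertical_fov': 65.70646984690485, 'cx': 284.4975985985743, 'cy': 211.65606281178685, 'position': array([ 0.29382169, -0.58392583,  0.38437466]), 'rotation': array([ 0.81439167, -0.10575465,  0.07396103, -0.56578434])}
```

View pics/top0.png

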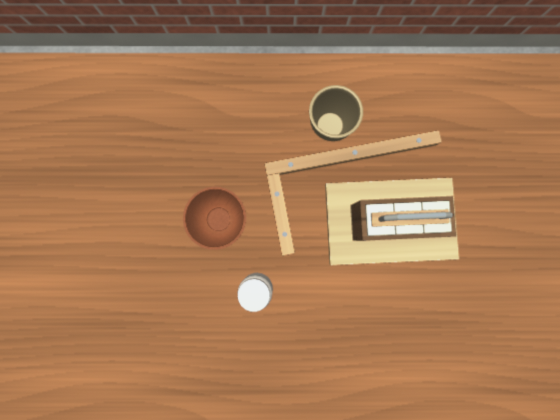

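View pics/side0.png

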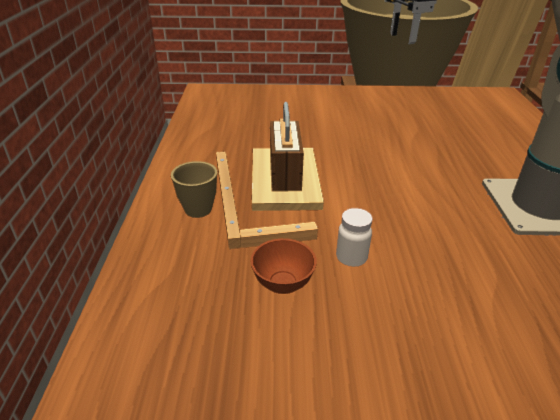

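View pics/wrist0.png

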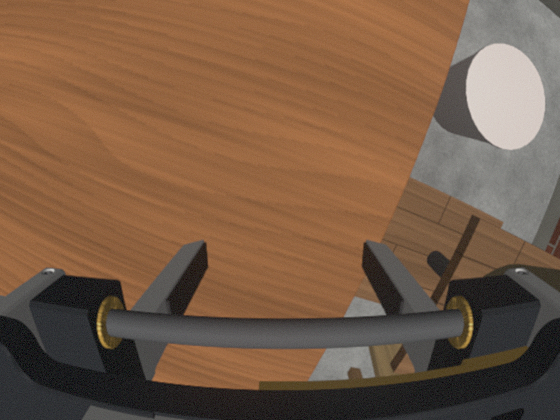

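Top view: the baseboard spans about (327,183)–(458,260). The long batten runs from (266,168) to (440,137) and the short one from (272,172) to (288,252). The pot is at (336,112), the bowl at (215,218) and the jar at (255,293). Next I'll measure these.

```bash
cat > h.py <<'E'
import numpy as np,cv2
from rig import *
from scipy.spatial.transform import Rotation as R
def unproj(n,uv,z,P=None):
    P=P or camera_params(n); f=210/np.tan(np.radians(P['vertical_fov']/2))
    uv=np.atleast_2d(np.array(uv,float)); d=np.c_[(uv[:,0]-P['cx'])/f,-(uv[:,1]-P['cy'])/f,-np.ones(len(uv))]
    q=P['rotation']; d=R.from_quat([q[1],q[2],q[3],q[0]]).apply(d)
    p=P['position']; return p+d*((z-p[2])/d[:,2])[:,None]
def board(im):
    h=cv2.cvtColor(im,cv2.COLOR_RGB2HSV)
    return h
E
python3 - <<'E'
from h import *
im=cv2.imread('pics/top0.png')
h=cv2.cvtColor(im,cv2.COLOR_BGR2HSV)
for n,p in dict(board=(340,200),board2=(400,255),long=(330,157),long2=(400,144),short=(282,215),tab=(500,300),tab2=(240,100)).items(): print(n,h[p[1],p[0]])
c=im[120:280,250:470]; cv2.imwrite('pics/crop0.png',cv2.resize(c,None,fx=3.6,fy=3.6,interpolation=cv2.INTER_CUBIC))
E
```

```text
board [ 23  78 232]
board2 [ 24  76 235]
long [ 16 103 207]
long2 [ 16 104 209]
short [ 19  96 232]
tab [ 13 137 171]
tab2 [ 13 139 178]
```

View pics/crop0.png

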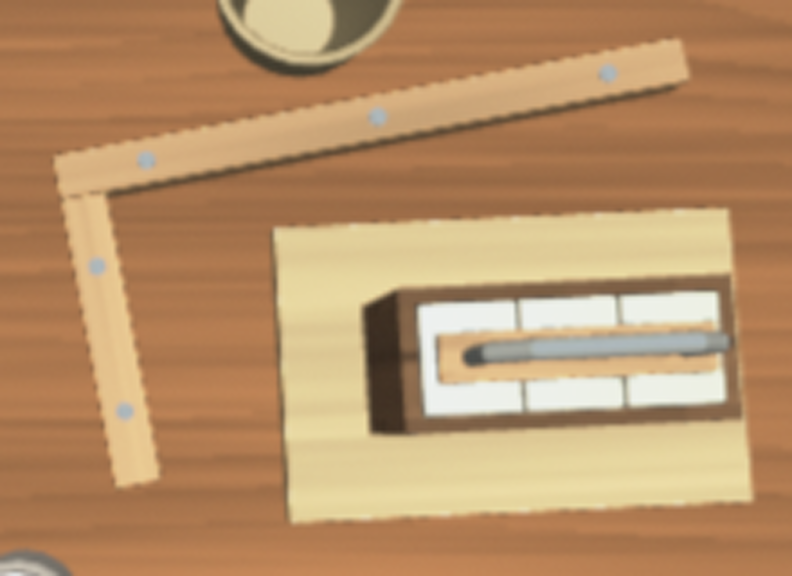

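```bash
cat >> h.py <<'E'
def big(m,k=1):
    n,l,s,_=cv2.connectedComponentsWithStats(m.astype(np.uint8)); i=np.argsort(-s[1:,4])[:k]+1
    return [l==j for j in i]
def line(pts):
    vx,vy,x,y=cv2.fitLine(pts.astype(np.float32),cv2.DIST_HUBER,0,.01,.01).ravel(); return np.array([x,y]),np.array([vx,vy])
def measure_board(im,roi=None):
    h=cv2.cvtColor(im,cv2.COLOR_RGB2HSV)
    m=(h[...,0]>=21)&(h[...,0]<=28)&(h[...,1]>60)&(h[...,1]<95)&(h[...,2]>190)
    if roi is not None: m&=roi
    m=big(m)[0]
    hull=cv2.convexHull(np.argwhere(m)[:,::-1].astype(np.int32))[:,0]
    c,s,a=cv2.minAreaRect(hull)
    return m,c,s,a,cv2.boxPoints((c,s,a))
E
python3 - <<'E'
from h import *
im=cv2.imread('pics/top0.png')[:,:,::-1].copy()
m,c,s,a,box=measure_board(im)
W=unproj('top',box,.03)[:,:2]
print(box);print(W.round(4)); 
for i in range(4):
    d=W[(i+1)%4]-W[i]; print(np.linalg.norm(d).round(4),np.degrees(np.arctan2(d[1],d[0])).round(2))
print('centre',W.mean(0))
h=cv2.cvtColor(im,cv2.COLOR_RGB2HSV)
b=(h[...,1]<120)&(h[...,2]>190)&(h[...,0]<21)&(h[...,0]>10)
b[:120]=0;b[265:]=0;b[:,:262]=0;b[:,445:]=0
b&=~cv2.dilate(cv2.fillConvexPoly(np.zeros(b.shape,np.uint8),box.astype(int),1),np.ones((5,5))).astype(bool)
b=big(b)[0]
v=(b*255).astype(np.uint8);v[m]=128;cv2.imwrite('pics/m0.png',v)
# long inner edge: per column 300..430 lowest mask row
lo=[];hi=[]
for u in range(300,432):
    r=np.flatnonzero(b[:,u]); lo.append((u,r.max()+.5)); hi.append((u,r.min()-.5))
sr=[];sl=[]
for r in range(185,246):
    q=np.flatnonzero(b[r,:310]); sr.append((q.max()+.5,r)); sl.append((q.min()-.5,r))
for n,e in(('long in',lo),('long out',hi),('short in',sr),('short out',sl)):
    P=unproj('top',e,.03)[:,:2]; p,d=line(P); print(n,p.round(4),d.round(4),np.degrees(np.arctan(d[1]/d[0])).round(2), np.abs((P-p)@[-d[1],d[0]]).mean().round(4))
for n,uv,z in(('pot',(336,112),.1),('bowl',(215,218),.06),('jar',(254,294),.1)): print(n,unproj('top',uv,z))
E
```

```text
[[325.89642 183.77225]
 [453.78253 177.82407]
 [457.52563 258.30112]
 [329.63953 264.2493 ]]
[[ 0.6668  0.041 ]
 [ 0.6784 -0.212 ]
 [ 0.5207 -0.213 ]
 [ 0.5098  0.0355]]
0.2533 -87.37
0.1577 -179.63
0.2488 92.51
0.1571 2.0
centre [ 0.59391179 -0.08713471]
long in [ 0.723  -0.0384] [ 0.1864 -0.9825] -79.26 0.0005
long out [ 0.7471 -0.0389] [ 0.1874 -0.9823] -79.2 0.0005
short in [0.6054 0.1179] [0.9825 0.1864] 10.74 0.0005
short out [0.6055 0.1427] [0.9822 0.1876] 10.81 0.0005
pot [[0.78920074 0.02899343 0.1       ]]
bowl [[0.59805719 0.25346393 0.06      ]]
jar [[0.46273342 0.17705889 0.1       ]]
```

View pics/m0.png

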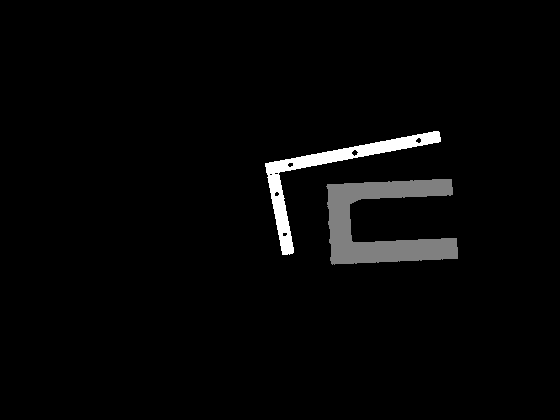

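```bash
python3 -m crank '[[[0.013,0.026,0,7,1],[0.013,0.026,0,7,1],[0.013,0.026,0,7,1],[0.013,0.026,0,7,1],[0.013,0.026,0,7,1],[0.013,0.026,0,7,1],[0.013,0.026,0,7,1],[0.013,0.026,0,7,1],[0.013,0.026,0,7,1],[0.013,0.026,0,7,1],[0.013,0.026,0,7,1],[0.013,0.026,0,7,1],[0.013,0.026,0,7,1],[0.013,0.026,0,7,1],[0.013,0.026,0,7,1],[0.013,0.026,0,7,1],[0.013,0.026,0,7,1],[0.013,0.026,0,7,1],[0.013,0.026,0,7,1],[0.009,0.026,0,7,1]]]'; python3 -c "
from rig import *
from h import *
s=sense();q=s['tool_rot'];print(s['clock'],s['joints'].round(2),s['eef_pos'],np.degrees(2*np.arctan2(q[2],q[1])))
cv2.imwrite('pics/side1.png',snapshot('side')[:,:,::-1])"
```

```text
clock: 1.82
eef_pos: [0.4828, -0.0883, 0.1745]
tool_rot: [0.0, 0.168, 0.986, 0.0]
wrist_force: [0.6, 0.6, 0.7]
opening: 0.0939
1.8167 [ 0.6   0.47 -0.68  1.94  0.38  0.86  0.95] [ 0.48281194 -0.088253    0.17451491] 160.6554256551907
```

View pics/side1.png

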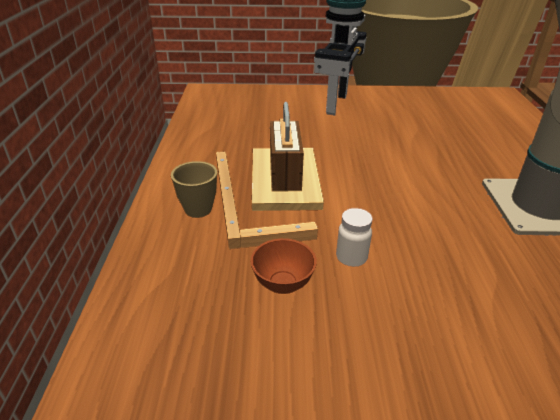

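The side view shows the gripper above the bench on the robot's side of the crate, with open space beneath it. I'll finish the turn and come down.

```bash
python3 -m crank '[[[-0.001,0,0,6,1],[0,0,0,6,1],[0,0,0,6,1],[0,0,0,6,1],[0,0,0,6.1,1],[0,0,-0.03,0,1],[0,0,-0.03,0,1],[0,0,-0.03,0,1],[0,0,-0.03,0,1],[0,0,-0.02,0,1],[0,0,-0.015,0,1],[0,0,-0.011,0,1],[0,0,0,0,1],[0,0,0,0,1]]]'; python3 -c "
from h import *
s=sense();q=s['tool_rot'];print(s['clock'],s['joints'].round(2),s['eef_pos'],np.degrees(2*np.arctan2(q[2],q[1])))
cv2.imwrite('pics/top2.png',snapshot('top')[:,:,::-1])"
```

```text
clock: 3.03
eef_pos: [0.4807, -0.0895, 0.0084]
tool_rot: [-0.0, -0.091, 0.996, 0.0]
wrist_force: [-0.2, -0.5, 0.3]
opening: 0.094
3.0333 [ 0.5   0.74 -0.57  2.08  0.78  0.54  1.11] [ 0.4807375  -0.08945691  0.00842484] 190.42614195498055
```

View pics/top2.png

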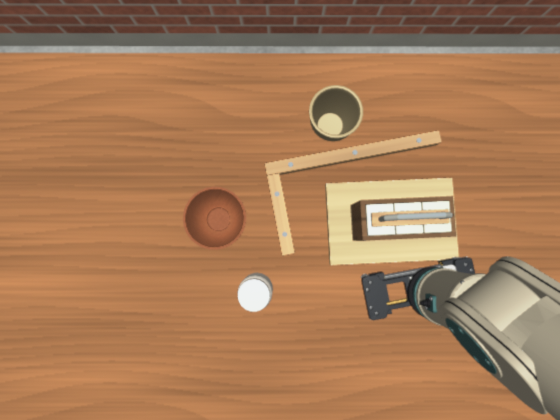

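The fingers are at the near edge of the baseboard, about (385,295) to (465,268), and the crate hasn't moved. Next is the push toward the long batten.

```bash
python3 -m crank '[[[0.0039,0.00075,0,0.3,1],[0.0039,0.00075,0,0,1],[0.0039,0.00075,0,0,1],[0.0039,0.00075,0,0,1],[0.0039,0.00075,0,0,1],[0.0039,0.00075,0,0,1],[0.0039,0.00075,0,0,1],[0.0039,0.00075,0,0,1],[0.0039,0.00075,0,0,1],[0.0039,0.00075,0,0,1]]]';  python3 -c "
from h import *
s=sense();q=s['tool_rot'];print(s['clock'],s['eef_pos'],s['wrist_force'],s['moment'],np.degrees(2*np.arctan2(q[2],q[1])))
cv2.imwrite('pics/side3.png',snapshot('side')[:,:,::-1])"
```

```text
clock: 3.92
eef_pos: [0.5202, -0.0819, 0.0084]
tool_rot: [-0.0, -0.094, 0.996, 0.0]
wrist_force: [0.4, -0.7, 0.4]
opening: 0.0943
3.9167 [ 0.52020588 -0.08188585  0.00842113] [ 0.44191913 -0.73970676  0.37921805] [ 0.0831853  -0.14907856  0.00617449] 190.7331788715884
```

View pics/side3.png

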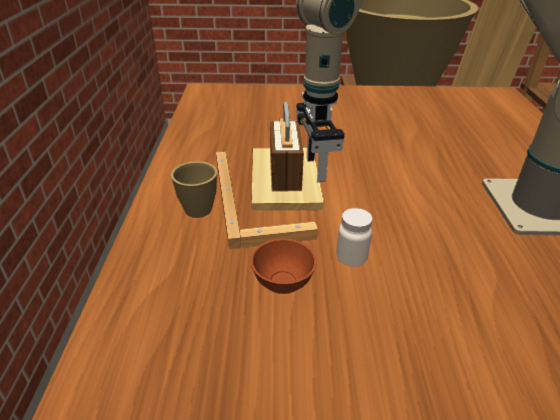

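```bash
python3 -c "
from h import *
im=snapshot('top')
cv2.imwrite('pics/top4.png',cv2.resize(im[110:310,230:490],None,fx=3,fy=3)[:,:,::-1])
cv2.imwrite('pics/wrist4.png',snapshot('wrist')[:,:,::-1])"
```

```text
(no output)
```

View pics/top4.png

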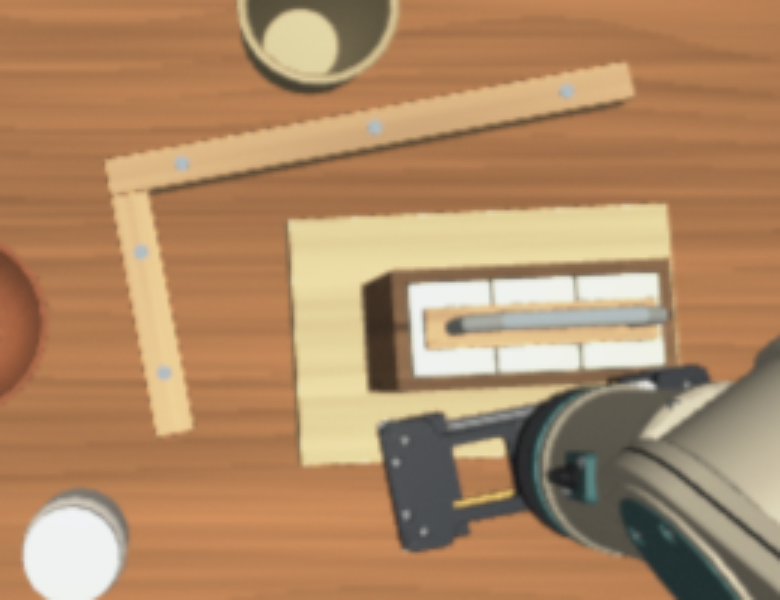

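View pics/wrist4.png

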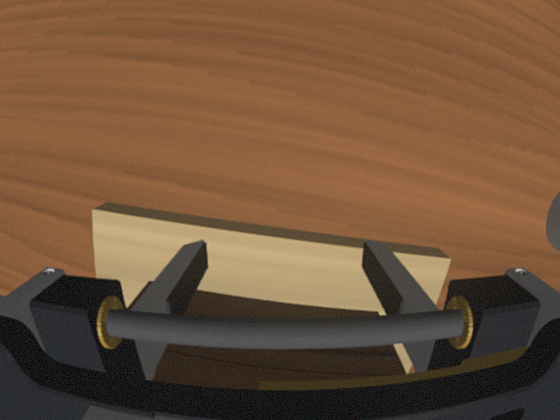

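```bash
cat >> h.py <<'E'
def proj(n,X,P=None):
    P=P or camera_params(n); f=210/np.tan(np.radians(P['vertical_fov']/2)); q=P['rotation']
    c=R.from_quat([q[1],q[2],q[3],q[0]]).inv().apply(np.atleast_2d(X)-P['position'])
    x,y,z=c[:,0],-c[:,1],-c[:,2]
    if n=='wrist':
        r=np.hypot(x,y); t=np.arctan2(r,z); return np.c_[P['cx']+f*t*x/r,P['cy']+f*t*y/r]
    return np.c_[P['cx']+f*x/z,P['cy']+f*y/z]
E
python3 - <<'E'
from h import *
s=sense();p=s['eef_pos'];q=s['tool_rot'];r=R.from_quat([q[1],q[2],q[3],q[0]])
T=p+r.apply([[0,.047,0],[0,-.047,0],[0,0,0],[0,.0595,0],[0,-.0595,0]])
print(T.round(3)); print('wrist',proj('wrist',T).round(0).tolist()); print('side',proj('side',T).round(0).tolist())
B=np.array([[.6668,.041,.03],[.6784,-.212,.03],[.5207,-.213,.03],[.5098,.0355,.03]])
print('B side',proj('side',B).round(0).tolist()); print('B wrist',proj('wrist',B).round(0).tolist()); print('T top',proj('top',T).round(0).tolist())
P=unproj('side',[[323,181]],0.0);print(P)
E
python3 -c "
import cv2
a=cv2.imread('pics/side3.png')[90:250,210:370];cv2.imwrite('pics/c3.png',cv2.resize(a,None,fx=3.7,fy=3.7))"
```

```text
[[ 0.511 -0.036  0.008]
 [ 0.529 -0.128  0.008]
 [ 0.52  -0.082  0.008]
 [ 0.509 -0.023  0.008]
 [ 0.531 -0.14   0.008]]
wrist [[352.0, 239.0], [217.0, 239.0], [285.0, 240.0], [369.0, 239.0], [200.0, 239.0]]
side [[320.0, 192.0], [310.0, 172.0], [315.0, 182.0], [321.0, 195.0], [309.0, 169.0]]
B side [[252.0, 203.0], [253.0, 147.0], [312.0, 148.0], [323.0, 202.0]]
B wrist [[387.0, 417.0], [109.0, 380.0], [96.0, 214.0], [452.0, 264.0]]
T top [[364.0, 263.0], [410.0, 254.0], [387.0, 258.0], [358.0, 264.0], [416.0, 253.0]]
[[ 0.4984893 -0.0985273  0.       ]]
```

View pics/c3.png

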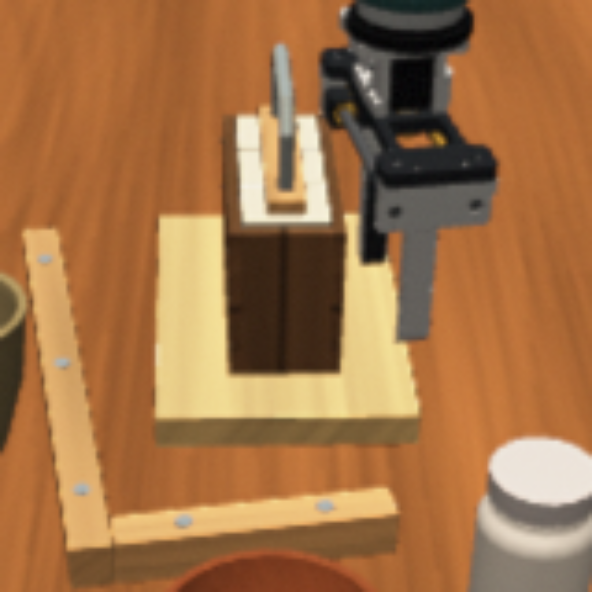

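```bash
python3 - <<'E'
from h import *
s=sense();p=s['eef_pos'];q=s['tool_rot'];r=R.from_quat([q[1],q[2],q[3],q[0]])
for sy in(.0595,-.0595):
  for sx in(.008,-.008):
    T=p+r.apply([[sx,sy,0],[sx,sy,-.097]])
    print(sy,sx,'side',proj('side',T).round(0).tolist(),'wrist',proj('wrist',T).round(0).tolist())
for z in (-.097,-.15):
  T=p+r.apply([[a,b,z] for a in(-.0375,.0375) for b in(-.0885,.0885)])
  print(z,'body side',proj('side',T).round(0).tolist()); print('body top',proj('top',T).round(0).tolist())
print(camera_params('wrist'),s['tool_rot'],p)
E
```

```text
0.0595 0.008 side [[324.0, 195.0], [327.0, 159.0]] wrist [[370.0, 228.0], [424.0, 297.0]]
0.0595 -0.008 side [[318.0, 196.0], [320.0, 160.0]] wrist [[368.0, 250.0], [417.0, 327.0]]
-0.0595 0.008 side [[312.0, 169.0], [315.0, 135.0]] wrist [[199.0, 228.0], [146.0, 296.0]]
-0.0595 -0.008 side [[306.0, 169.0], [308.0, 135.0]] wrist [[201.0, 249.0], [152.0, 327.0]]
-0.097 body side [[294.0, 131.0], [311.0, 168.0], [323.0, 129.0], [344.0, 165.0]]
body top [[446.0, 230.0], [348.0, 249.0], [456.0, 272.0], [357.0, 292.0]]
-0.15 body side [[295.0, 111.0], [312.0, 146.0], [325.0, 109.0], [346.0, 143.0]]
body top [[459.0, 230.0], [353.0, 250.0], [470.0, 275.0], [363.0, 296.0]]
{'vertical_fov': 65.70646984690485, 'cx': 284.4975985985743, 'cy': 211.65606281178685, 'position': array([ 0.44599525, -0.09608163,  0.21911241]), 'rotation': array([ 0.63197182, -0.08219286, -0.098758  ,  0.76426619])} [ 2.70525727e-05 -9.34819886e-02  9.95620968e-01  6.83722928e-05] [ 0.52009103 -0.0818863   0.00841924]
```

```bash
python3 -c "
import cv2
a=cv2.imread('pics/wrist4.png')[190:390,80:480];cv2.imwrite('pics/c4.png',cv2.resize(a,None,fx=2,fy=2,interpolation=cv2.INTER_CUBIC))"
```

```text
(no output)
```

View pics/c4.png

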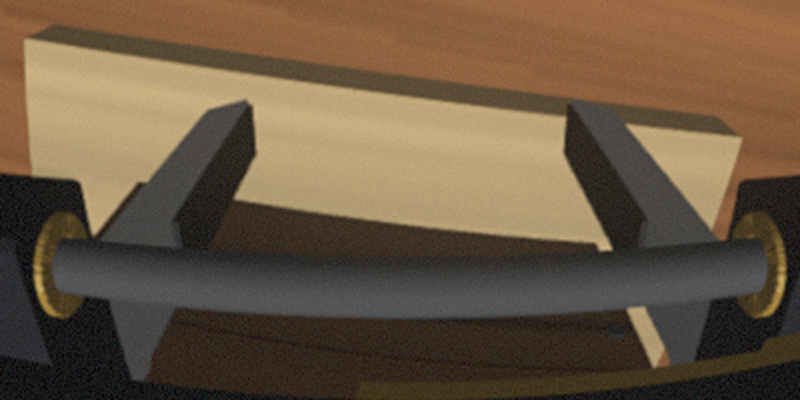

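The wrist and side views agree that the fingertips are hovering over the board, about 35 mm higher than the TCP reading says. That fits the zero force, and the crate hasn't moved. I'll back off and find the bench by gentle touch.

```bash
python3 -m crank '[[[0,0,0.01,0,1],[-0.015,-0.0028,0,0,1],[-0.015,-0.0028,0,0,1],[-0.015,-0.0028,0,0,1],[-0.005,0,-0.01,0,1],[0,0,-0.005,0,1],[0,0,-0.005,0,1],[0,0,-0.005,0,1],[0,0,0,0,1]]]';  python3 -c "
from h import *
s=sense();q=s['tool_rot'];print(s['clock'],s['eef_pos'],s['wrist_force'])
cv2.imwrite('pics/side5.png',cv2.resize(snapshot('side')[90:250,230:390],None,fx=3.7,fy=3.7)[:,:,::-1])"
```

```text
clock: 4.82
eef_pos: [0.4702, -0.0902, -0.0071]
tool_rot: [-0.0, -0.094, 0.996, 0.0]
wrist_force: [0.1, 0.4, 0.1]
opening: 0.0935
4.8167 [ 0.47019587 -0.09019225 -0.00714448] [0.08566406 0.38746388 0.14276218]
```

View pics/side5.png

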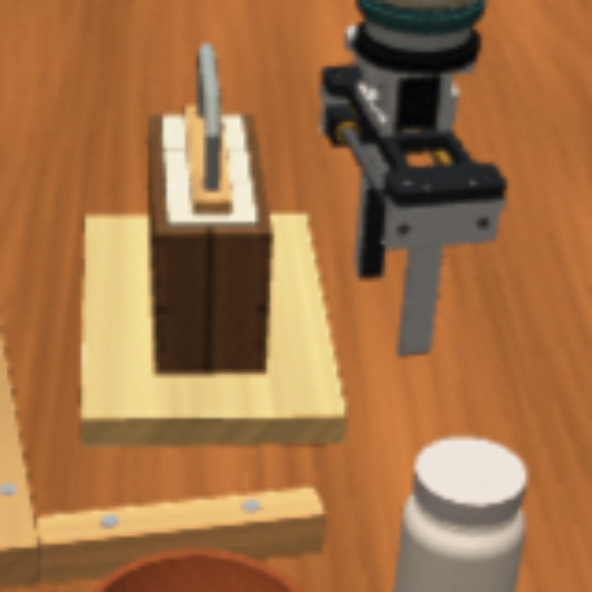

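```bash
python3 -m crank '[[[0,0,-0.004,0,1],[0,0,-0.004,0,1],[0,0,-0.004,0,1],[0,0,-0.002,0,1],[0,0,0,0,1]]]'; python3 -m crank '[[[0,0,-0.001,0,1],[0,0,-0.001,0,1],[0,0,0,0,1]]]'
```

```text
clock: 5.28
eef_pos: [0.4695, -0.0903, -0.0211]
tool_rot: [-0.0, -0.094, 0.996, 0.0]
wrist_force: [-0.9, -0.1, 0.9]
opening: 0.0943
clock: 5.53
eef_pos: [0.4699, -0.0904, -0.0226]
tool_rot: [-0.0, -0.093, 0.996, -0.0]
wrist_force: [-0.5, 0.5, -1.1]
opening: 0.0941
```

```bash
python3 -m crank '[[[0,0,-0.0015,0,1],[0,0,-0.0015,0,1],[0,0,0,0,1]]]'; python3 -m crank '[[[0,0,-0.0015,0,1],[0,0,-0.0015,0,1],[0,0,0,0,1]]]'; python3 -c "
from h import *
s=sense();print(s['clock'],s['eef_pos'],s['wrist_force'])
cv2.imwrite('pics/side6.png',cv2.resize(snapshot('side')[90:250,230:390],None,fx=3.7,fy=3.7)[:,:,::-1])"
```

```text
clock: 5.78
eef_pos: [0.4697, -0.0905, -0.0257]
tool_rot: [-0.0, -0.093, 0.996, 0.0]
wrist_force: [-0.2, -0.1, 0.2]
opening: 0.0941
clock: 6.03
eef_pos: [0.4697, -0.0904, -0.0288]
tool_rot: [-0.0, -0.093, 0.996, 0.0]
wrist_force: [-0.1, 0.7, 0.1]
opening: 0.0942
6.0333 [ 0.46970699 -0.09042516 -0.02876749] [-0.053297    0.70762726  0.09873146]
```

View pics/side6.png

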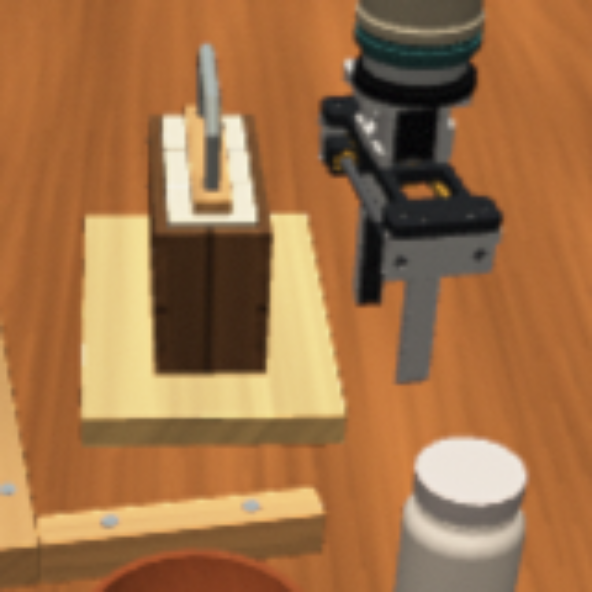

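```bash
python3 - <<'E'
from h import *
s=sense();p=s['eef_pos'];q=s['tool_rot'];r=R.from_quat([q[1],q[2],q[3],q[0]])
T=p+r.apply([[0,.0595,0]])
for z in(0,.005,.01,.015): T[0,2]=z; print(z,proj('side',T))
E
python3 -m crank '[[[0,0,-0.0015,0,1],[0,0,-0.0015,0,1],[0,0,0,0,1]]]';python3 -m crank '[[[0,0,-0.001,0,1],[0,0,-0.001,0,1],[0,0,0,0,1]]]'; python3 -m crank '[[[0,0,-0.001,0,1],[0,0,0,0,1]]]'
```

```text
0 [[341.67944312 196.47981938]]
0.005 [[341.87278668 194.7567203 ]]
0.01 [[342.06718199 193.02424799]]
0.015 [[342.26263763 191.28232578]]
clock: 6.33
eef_pos: [0.47, -0.0904, -0.0308]
tool_rot: [0.0, -0.094, 0.996, -0.0]
wrist_force: [-1.1, -0.6, 10.2]
opening: 0.0939
clock: 6.58
eef_pos: [0.4701, -0.0905, -0.031]
tool_rot: [0.001, -0.094, 0.996, -0.001]
wrist_force: [-5.6, 0.0, 35.3]
opening: 0.0939
clock: 6.75
eef_pos: [0.4701, -0.0905, -0.0311]
tool_rot: [0.001, -0.094, 0.996, -0.002]
wrist_force: [-8.4, -0.3, 46.0]
opening: 0.0941
```

Touch found the bench at a reading of z = −0.031, so the true tip height is the reading plus 31 mm. I'll lift to a tip height of about 7 mm and push.

```bash
python3 -m crank '[[[0,0,0.0055,0,1],[0,0,0.005,0,1],[0.0039,0.00075,0,0,1],[0.0039,0.00075,0,0,1],[0.0039,0.00075,0,0,1],[0.0039,0.00075,0,0,1],[0.0039,0.00075,0,0,1],[0.0039,0.00075,0,0,1],[0.0039,0.00075,0,0,1],[0.0039,0.00075,0,0,1]]]'; python3 -c "
from h import *
cv2.imwrite('pics/wrist7.png',snapshot('wrist')[:,:,::-1])"
```

```text
clock: 7.58
eef_pos: [0.496, -0.0854, -0.0247]
tool_rot: [-0.005, -0.092, 0.996, -0.001]
wrist_force: [-13.3, 0.5, 11.3]
opening: 0.0937
```

View pics/wrist7.png

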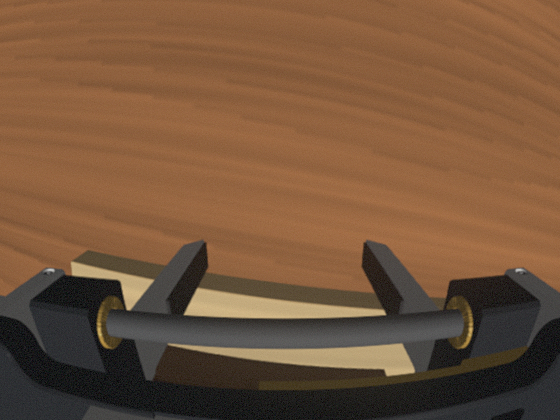

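```bash
python3 -c "
from h import *
s=sense();print(s['clock'],s['eef_pos'],s['wrist_force'],s['moment'])
cv2.imwrite('pics/side7.png',cv2.resize(snapshot('side')[90:250,230:390],None,fx=3.7,fy=3.7)[:,:,::-1])
cv2.imwrite('pics/top7.png',cv2.resize(snapshot('top')[110:310,230:490],None,fx=3,fy=3)[:,:,::-1])"
```

```text
7.6333 [ 0.49582234 -0.08543204 -0.02474676] [-9.40581171 -0.7659435   6.07402967] [-0.2619172   1.72177035 -0.46974273]
```

View pics/side7.png

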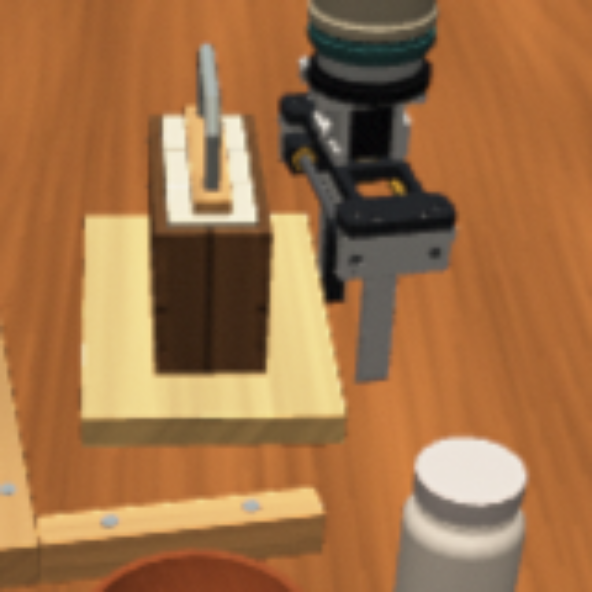

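View pics/top7.png

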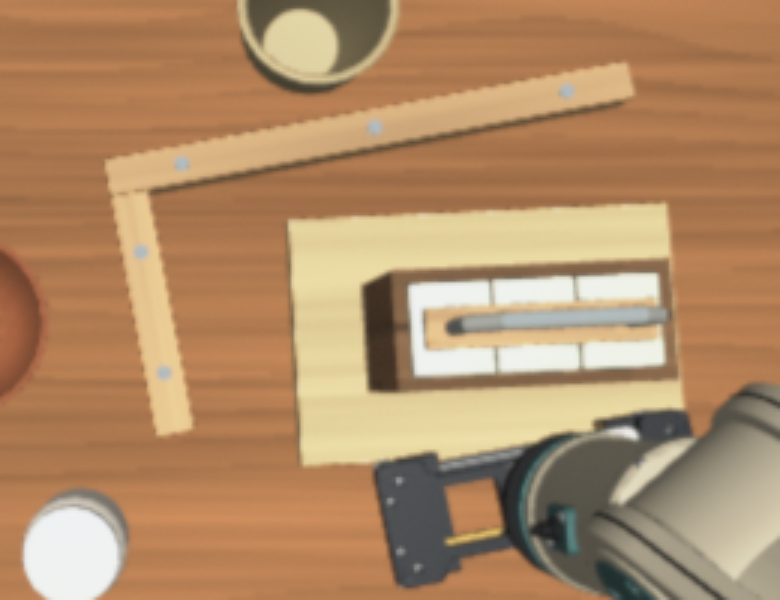

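```bash
python3 -m crank '[[[0.0039,0.00075,0,0,1],[0.0039,0.00075,0,0,1],[0.0039,0.00075,0,0,1],[0.0039,0.00075,0,0,1],[0.0039,0.00075,0,0,1]]]'; python3 -c "
from h import *
s=sense();print(s['clock'],s['eef_pos'],s['wrist_force'],s['moment'])
cv2.imwrite('pics/side8.png',cv2.resize(snapshot('side')[90:250,230:390],None,fx=3.7,fy=3.7)[:,:,::-1])"
```

```text
clock: 8.15
eef_pos: [0.5101, -0.0863, -0.0253]
tool_rot: [-0.01, -0.09, 0.996, -0.004]
wrist_force: [-14.9, -5.5, 10.3]
opening: 0.0939
8.15 [ 0.51005483 -0.08629327 -0.02525914] [-14.93301588  -5.50574514  10.30433529] [-1.94126799  3.22794418 -0.96826452]
```

View pics/side8.png

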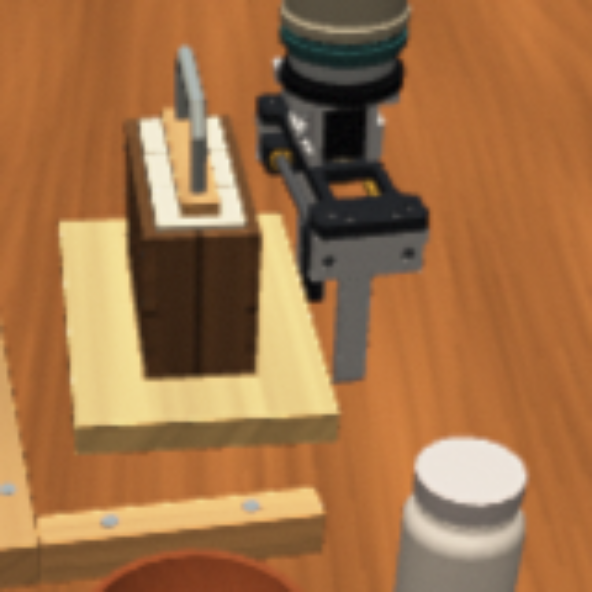

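```bash
python3 -m crank '[[[0.0039,0.00075,0,0,1],[0.0039,0.00075,0,0,1],[0.0039,0.00075,0,0,1],[0.0039,0.00075,0,0,1],[0.0039,0.00075,0,0,1],[0.0039,0.00075,0,0,1],[0.0039,0.00075,0,0,1],[0.0039,0.00075,0,0,1]]]'; python3 -c "
from h import *
s=sense();print(s['clock'],s['eef_pos'],s['wrist_force'],s['moment'])
cv2.imwrite('pics/side9.png',cv2.resize(snapshot('side')[90:250,230:390],None,fx=3.7,fy=3.7)[:,:,::-1])
cv2.imwrite('pics/top9.png',cv2.resize(snapshot('top')[110:310,230:490],None,fx=3,fy=3)[:,:,::-1])"
```

```text
clock: 8.87
eef_pos: [0.5397, -0.0814, -0.0253]
tool_rot: [-0.011, -0.09, 0.996, -0.005]
wrist_force: [-20.9, -7.0, 19.1]
opening: 0.0943
8.8667 [ 0.53966742 -0.08141158 -0.025314  ] [-20.86937512  -7.02275311  19.10801389] [-2.01596189  4.46640702 -0.65692484]
```

View pics/side9.png

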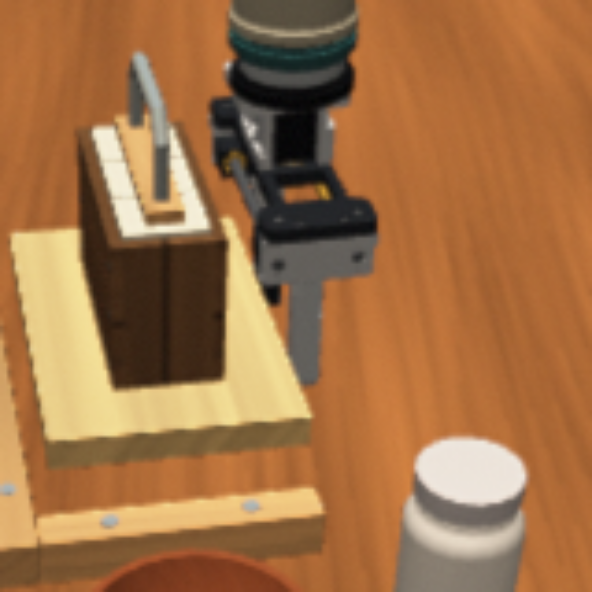

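View pics/top9.png

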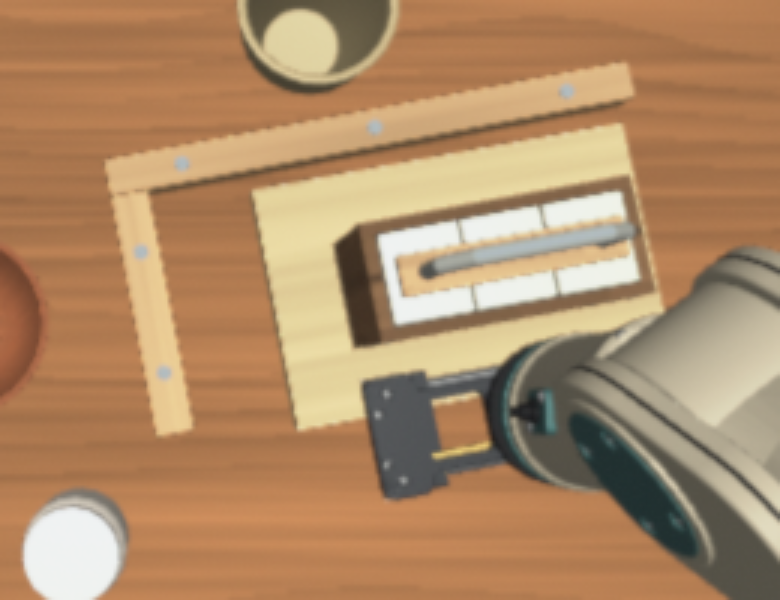

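The crate is flat and parallel to the corner, with about 12 mm left to the long batten and about 75 mm to the short one. I'll push a bit further, then back off.

```bash
python3 -m crank '[[[0.0039,0.00075,0,0,1],[0.0029,0.0006,0,0,1],[-0.015,-0.0028,0,0,1],[-0.015,-0.0028,0,0,1],[-0.015,-0.0028,0,0,1],[-0.015,-0.0028,0.01,0,1],[-0.01,-0.0028,0.03,0,1],[0,-0.02,0.04,-7,1],[0,-0.02,0.03,-7,1],[0,-0.02,0,-7,1],[0,-0.02,0,-7,1],[0,-0.02,0,-7,1],[0,-0.02,0,-7,1],[0,-0.02,0,-7,1],[0,-0.02,0,-7,1]]]'; python3 - <<'E'
from h import *
s=sense();q=s['tool_rot'];print(s['clock'],s['joints'].round(2),s['eef_pos'],np.degrees(2*np.arctan2(q[2],q[1])))
im=snapshot('top');cv2.imwrite('pics/top10.png',im[:,:,::-1])
m,c,S,a,box=measure_board(im)
W=unproj('top',box,.03)[:,:2];print(W.round(4),W.mean(0))
ex=np.array([.9825,.1866]);ey=np.array([-.1866,.9825]);H=np.array([.6351,-.0037])
print('rel',np.c_[(W-H)@ex,(W-H)@ey].round(4),S)
E
```

```text
clock: 10.22
eef_pos: [0.4886, -0.2469, 0.0833]
tool_rot: [0.0, 0.388, 0.922, 0.0]
wrist_force: [0.0, 0.8, -0.3]
opening: 0.0938
10.2167 [ 0.71  0.64 -0.45  1.89  0.41  0.71  0.79] [ 0.48861717 -0.24688062  0.08329318] 134.3960844872047
[[ 0.6922  0.0661]
 [ 0.7388 -0.1829]
 [ 0.5825 -0.206 ]
 [ 0.5378  0.039 ]] [ 0.63780767 -0.07093939]
rel [[ 0.0691  0.058 ]
 [ 0.0684 -0.1955]
 [-0.0895 -0.1889]
 [-0.0877  0.0601]] (80.02220916748047, 127.12100219726562)
```

View pics/top10.png

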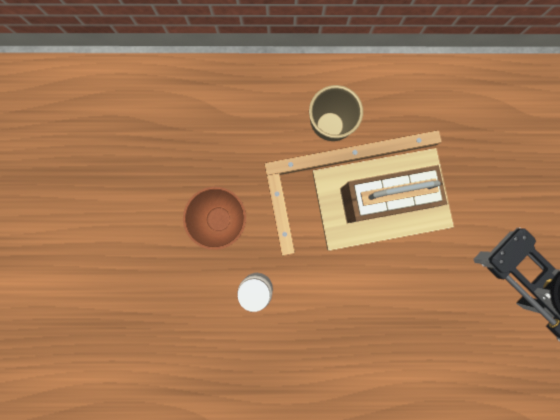

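```bash
python3 -m crank '[[[0.01,-0.01,0,-7,1],[0.01,-0.01,0,-7,1],[0.01,-0.01,0,-7,1],[0.01,-0.01,0,-7,1],[0.01,-0.01,0,-7,1],[0.01,-0.01,0,-7,1],[0.01,-0.01,0,-7,1],[0.01,0,0,-7,1],[0.01,0,0,-7,1],[0.01,0,0,-7,1],[0.01,0,0,-7,1],[0.01,0,0,-7,1],[0.01,0,0,-7,1],[0.01,0,0,-7,1],[0.01,0,0,-7,1],[0.01,0,0,-7,1],[0.01,0,0,-7,1],[0,0,0,-7,1],[0,0,0,-7,1],[0,0,0,-7,1]]]'; python3 -c "
from h import *
s=sense();q=s['tool_rot'];print(s['clock'],s['joints'].round(2),s['eef_pos'],np.degrees(2*np.arctan2(q[2],q[1])))"
```

```text
clock: 11.93
eef_pos: [0.6588, -0.3146, 0.0825]
tool_rot: [-0.001, 0.999, -0.048, -0.0]
wrist_force: [0.3, 1.1, -0.5]
opening: 0.0944
11.9333 [ 0.29  0.85  0.22  1.34 -0.21  0.97 -1.1 ] [ 0.65877607 -0.31460386  0.08252915] -5.466211829247397
```

```bash
python3 -m crank '[[[0.001,0,0,-6.7,1],[0.001,0,0,-6.7,1],[0.001,0,0,-6.7,1],[0.001,0,0,-6.7,1],[0.001,0,0,-6.7,1],[0.001,0,0,-6.7,1],[0.001,0,0,-6.7,1],[0.001,0,0,-6.7,1],[0.001,0,0,-6.7,1],[0.001,0,0,-6.7,1],[0,0.015,0,-6.7,1],[0,0.02,-0.03,0,1],[0,0.02,-0.03,0,1],[0,0,-0.02,0,1],[0,0,-0.015,0,1],[0,0,0,0,1]]]'; python3 -c "
from h import *
s=sense();q=s['tool_rot'];print(s['clock'],s['joints'].round(2),s['eef_pos'],np.degrees(2*np.arctan2(q[2],q[1])))
cv2.imwrite('pics/top11.png',snapshot('top')[:,:,::-1])
cv2.imwrite('pics/wrist11.png',snapshot('wrist')[:,:,::-1])"
```

```text
clock: 13.27
eef_pos: [0.6661, -0.2591, -0.0157]
tool_rot: [0.001, 0.772, -0.635, -0.003]
wrist_force: [-0.7, 0.2, -0.8]
opening: 0.094
13.2667 [ 0.07  1.    0.51  1.44 -0.57  0.85 -2.18] [ 0.66612139 -0.25909304 -0.01571602] -78.89468665094512
```

View pics/top11.png

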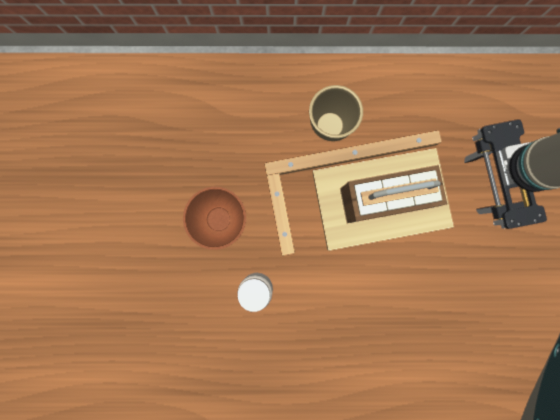

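View pics/wrist11.png

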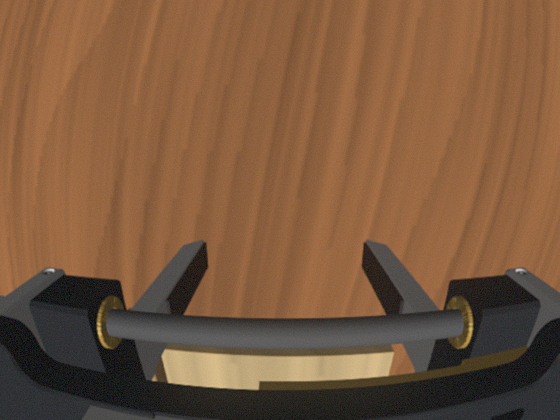

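The fingers are centred behind the short edge, with their midpoint at about (484,184) in the top view. I'll go down and push toward the short batten.

```bash
python3 -m crank '[[[0,0,-0.009,-0.3,1],[-0.0019,0.0098,0,0,1],[-0.0019,0.0098,0,0,1],[-0.0019,0.0098,0,0,1],[-0.0019,0.0098,0,0,1],[-0.00075,0.0039,0,0,1],[-0.00075,0.0039,0,0,1],[-0.00075,0.0039,0,0,1],[-0.00075,0.0039,0,0,1],[-0.00075,0.0039,0,0,1],[-0.00075,0.0039,0,0,1],[-0.00075,0.0039,0,0,1],[-0.00075,0.0039,0,0,1]]]'; python3 -c "
from h import *
s=sense();q=s['tool_rot'];p=s['eef_pos'];print(s['clock'],p,s['wrist_force'],s['moment'],np.degrees(2*np.arctan2(q[2],q[1])), (p[0]-.6351)*-.1866+(p[1]+.0037)*.9825)
cv2.imwrite('pics/side12.png',cv2.resize(snapshot('side')[70:270,180:400],None,fx=3,fy=3)[:,:,::-1])"
```

```text
clock: 14.45
eef_pos: [0.6554, -0.1955, -0.0204]
tool_rot: [0.002, 0.769, -0.639, 0.003]
wrist_force: [1.3, -6.9, -3.7]
opening: 0.0946
14.45 [ 0.65539283 -0.19552939 -0.02040971] [ 1.32390875 -6.90093143 -3.69706886] [-1.45571215 -0.45030908 -0.06728   ] -79.41585608149602 -0.1922590210107254
```

View pics/side12.png

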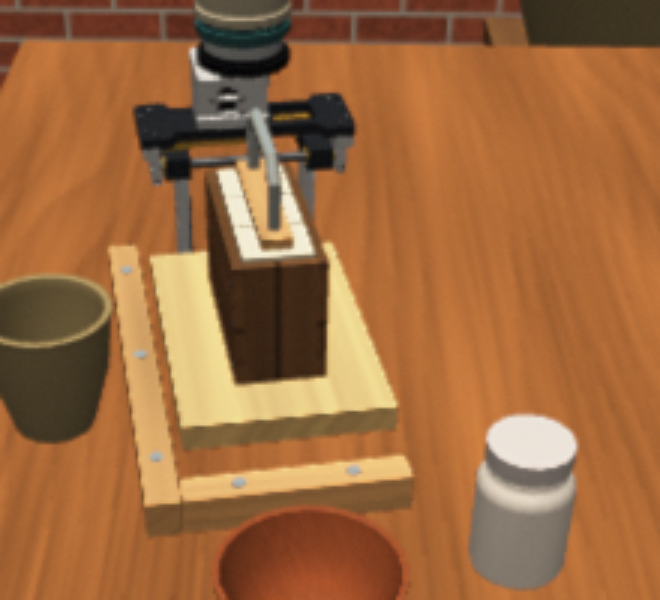

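```bash
python3 -m crank '[[[-0.00075,0.0039,-0.001,0,1],[-0.00075,0.0039,-0.001,0,1],[-0.00075,0.0039,-0.001,0,1],[-0.00075,0.0039,0,0,1],[-0.00075,0.0039,0,0,1],[-0.00075,0.0039,0,0,1],[-0.00075,0.0039,0,0,1],[-0.00075,0.0039,0,0,1],[-0.00075,0.0039,0,0,1],[-0.00075,0.0039,0,0,1]]]'; python3 -c "
from h import *
s=sense();q=s['tool_rot'];p=s['eef_pos'];print(s['clock'],p,s['wrist_force'],s['moment'],np.degrees(2*np.arctan2(q[2],q[1])), (p[0]-.6351)*-.1866+(p[1]+.0037)*.9825)
cv2.imwrite('pics/side13.png',cv2.resize(snapshot('side')[70:270,180:400],None,fx=3,fy=3)[:,:,::-1])
cv2.imwrite('pics/top13.png',cv2.resize(snapshot('top')[110:310,230:490],None,fx=3,fy=3)[:,:,::-1])"
```

```text
clock: 15.33
eef_pos: [0.6504, -0.1624, -0.0206]
tool_rot: [0.003, 0.769, -0.64, 0.008]
wrist_force: [3.0, -12.2, 5.9]
opening: 0.0939
15.3333 [ 0.65038691 -0.16244423 -0.02060215] [  2.98549453 -12.1688392    5.87965082] [-2.86640037 -0.25706994 -0.02603385] -79.52095258794112 -0.15881873912439032
```

View pics/side13.png

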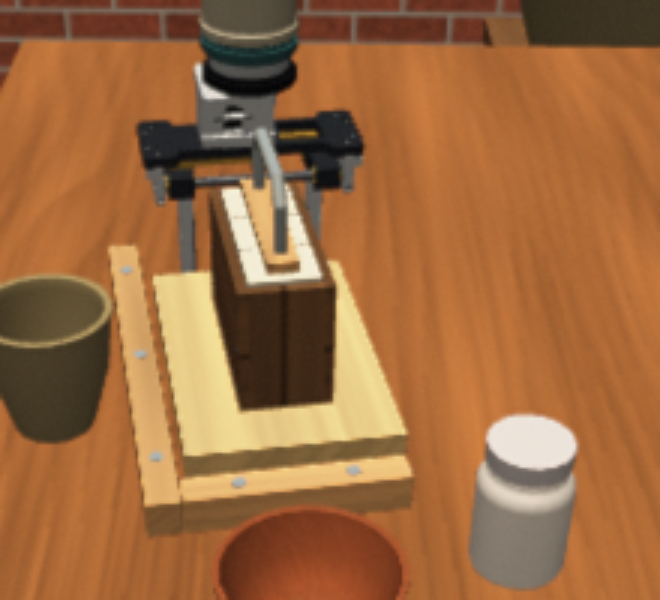

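View pics/top13.png

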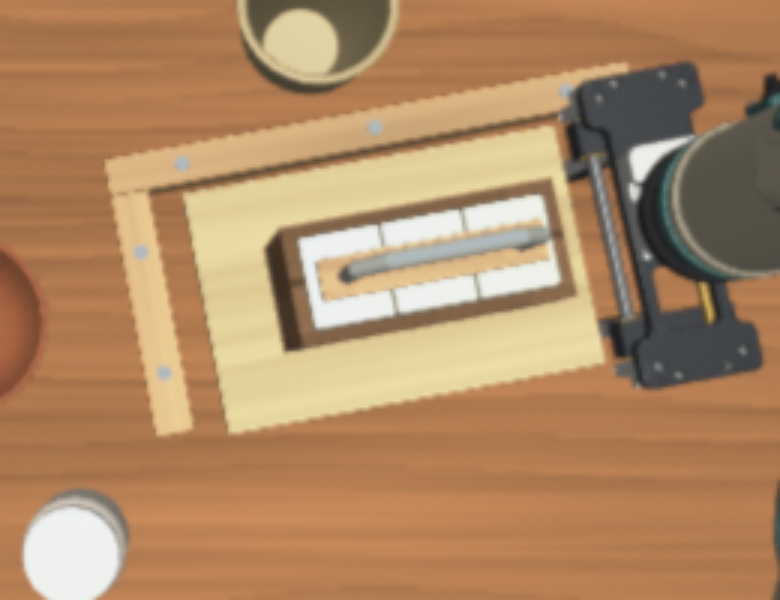

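```bash
python3 -m crank '[[[-0.00075,0.0039,0,0,1],[-0.00075,0.0039,0,0,1],[-0.00075,0.0039,0,0,1],[-0.00075,0.0039,0,0,1],[-0.00075,0.0039,0,0,1]]]'; python3 -m crank '[[[-0.0004,0.002,0,0,1],[-0.0004,0.002,0,0,1],[0,0,0,0,1]]]'; python3 -m crank '[[[-0.0004,0.002,0,0,1],[-0.0004,0.002,0,0,1],[0,0,0,0,1]]]'
```

```text
clock: 15.85
eef_pos: [0.6469, -0.143, -0.0206]
tool_rot: [0.003, 0.769, -0.64, 0.008]
wrist_force: [2.1, -13.1, 6.6]
opening: 0.094
clock: 16.1
eef_pos: [0.6466, -0.1404, -0.0206]
tool_rot: [0.003, 0.769, -0.64, 0.009]
wrist_force: [3.7, -14.4, 4.7]
opening: 0.0942
clock: 16.35
eef_pos: [0.6467, -0.1405, -0.0205]
tool_rot: [0.005, 0.768, -0.64, 0.012]
wrist_force: [6.4, -20.0, 0.8]
opening: 0.0939
```

```bash
python3 -m crank '[[[-0.0004,0.002,0,0,1],[-0.0004,0.002,0,0,1],[0,0,0,0,1]]]';  python3 -c "
from h import *
cv2.imwrite('pics/top14.png',cv2.resize(snapshot('top')[110:310,230:490],None,fx=3,fy=3)[:,:,::-1])"
```

```text
clock: 16.6
eef_pos: [0.6473, -0.1405, -0.0202]
tool_rot: [0.006, 0.768, -0.64, 0.015]
wrist_force: [7.6, -26.1, -2.5]
opening: 0.0941
```

View pics/top14.png

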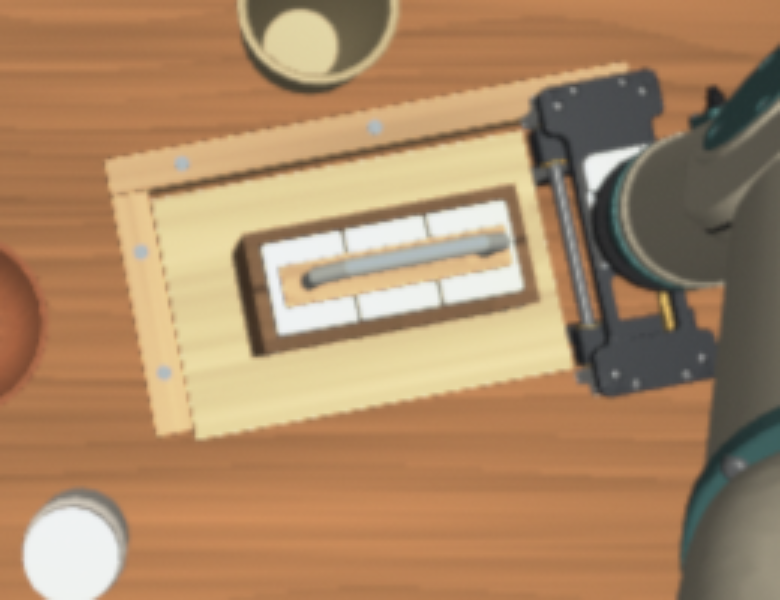

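The short edge now lies along the short batten (no gap near (155,195)–(200,435)), and the 26 N reading agrees. A gap of about 12 mm remains along the long batten. Next I'll back off and go round to the long side.

```bash
python3 -m crank '[[[0.0019,-0.0098,0,0,1],[0.0019,-0.0098,0,0,1],[0.0037,-0.0197,0,0,1],[0.0037,-0.0197,0,0,1],[0.0037,-0.0197,0,0,1],[0,-0.02,0.03,0,1],[0,-0.02,0.03,0,1],[0,-0.02,0.03,7,1],[-0.01,-0.02,0.01,7,1],[-0.01,-0.01,0,7,1],[-0.01,0,0,7,1],[-0.01,0,0,7,1],[-0.01,0,0,7,1],[-0.01,0,0,7,1],[-0.01,0,0,7,1],[-0.01,0,0,7,1],[-0.01,0,0,7,1],[-0.01,0,0,7,1],[-0.01,0,0,7,1],[-0.01,0,0,7,1]]]'; python3 -c "
from h import *
s=sense();q=s['tool_rot'];print(s['clock'],s['joints'].round(2),s['eef_pos'],np.degrees(2*np.arctan2(q[2],q[1])))"
```

```text
clock: 18.32
eef_pos: [0.5354, -0.2877, 0.0761]
tool_rot: [-0.001, 0.994, 0.105, -0.0]
wrist_force: [-0.7, 0.1, 0.5]
opening: 0.0939
18.3167 [ 0.38  0.69  0.11  1.73 -0.11  0.73 -0.81] [ 0.53537403 -0.2876755   0.07605447] 12.106094520402074
```

```bash
python3 -m crank '[[[-0.004,0,0,6.9,1],[-0.004,0,0,6.9,1],[-0.004,0,0,6.9,1],[-0.004,0,0,6.9,1],[-0.004,0.006,0,6.9,1],[-0.004,0.006,0,6.9,1],[-0.004,0.006,0,6.9,1],[-0.004,0.006,0,6.9,1],[-0.004,0.006,0,6.9,1],[-0.004,0.006,0,6.9,1],[-0.004,0.006,0,6.9,1],[-0.004,0.006,0,6.9,1],[0,0.01,0,6.9,1],[0,0.01,0,6.9,1],[0,0.01,0,6.9,1],[0,0.01,0,6.9,1],[0,0.01,0,6.9,1],[0,0.01,0,6.9,1],[0,0.01,0,6.9,1],[0,0.01,0,6.9,1]]]'; python3 -c "
from h import *
s=sense();q=s['tool_rot'];print(s['clock'],s['joints'].round(2),s['eef_pos'],np.degrees(2*np.arctan2(q[2],q[1])))"
```

```text
clock: 19.98
eef_pos: [0.4876, -0.1599, 0.0762]
tool_rot: [-0.001, 0.258, 0.966, 0.0]
wrist_force: [0.8, -0.8, -0.3]
opening: 0.0939
19.9833 [ 0.63  0.63 -0.56  1.98  0.52  0.67  0.79] [ 0.48762376 -0.15988631  0.07624637] 150.0864950419924
```

```bash
python3 -m crank '[[[0.002,0.02,0,6.8,1],[0.002,0.02,0,6.8,1],[0.002,0.02,0,6.8,1],[0.002,0.02,0,6.8,1],[0.002,0.02,0,6.8,1],[0.002,0.02,0,6.8,1],[0,0.012,-0.02,0,1],[0,0,-0.03,0,1],[0,0,-0.03,0,1],[0,0,-0.02,0,1],[0,0,0,0,1],[0,0,0,0,1]]]'; python3 -c "
from h import *
s=sense();q=s['tool_rot'];p=s['eef_pos'];print(s['clock'],s['joints'].round(2),p,np.degrees(2*np.arctan2(q[2],q[1])),'rel',(p[0]-.6351)*.9825+(p[1]+.0037)*.1866,(p[0]-.6351)*-.1866+(p[1]+.0037)*.9825)
cv2.imwrite('pics/top15.png',cv2.resize(snapshot('top')[110:310,230:490],None,fx=3,fy=3)[:,:,::-1])"
```

```text
clock: 20.98
eef_pos: [0.4992, -0.0283, -0.0242]
tool_rot: [-0.001, -0.092, 0.996, 0.0]
wrist_force: [-0.4, -0.2, 0.0]
opening: 0.0941
20.9833 [ 0.36  0.81 -0.55  2.06  0.88  0.52  0.91] [ 0.49921739 -0.02831911 -0.02416643] 190.57657200362317 rel -0.13809859350000458 0.0011674156753615599
```

View pics/top15.png

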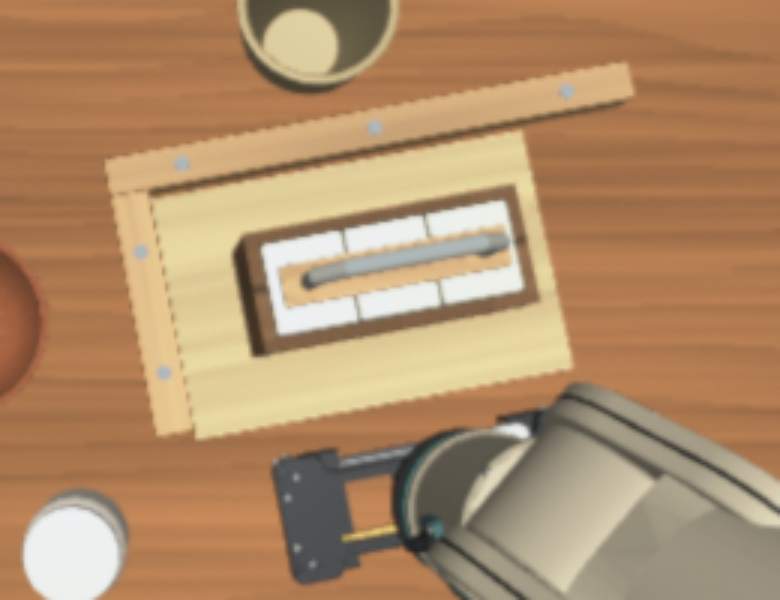

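```bash
python3 -m crank '[[[0.0079,0.0015,0,0,1],[0.0079,0.0015,0,0,1],[0.0079,0.0015,0,0,1],[0.0039,0.00075,0,0,1],[0.0039,0.00075,0,0,1],[0.0039,0.00075,0,0,1],[0.0039,0.00075,0,0,1],[0.0039,0.00075,0,0,1],[0.0039,0.00075,0,0,1],[0.0029,0.0006,0,0,1],[0,0,0,0,1]]]';python3 -m crank '[[[0.002,0.0004,0,0,1],[0.002,0.0004,0,0,1],[0,0,0,0,1]]]';python3 -m crank '[[[0.002,0.0004,0,0,1],[0.002,0.0004,0,0,1],[0,0,0,0,1]]]'; python3 -c "
from h import *
s=sense();q=s['tool_rot'];p=s['eef_pos'];print(s['clock'],p,np.degrees(2*np.arctan2(q[2],q[1])),'rel',(p[0]-.6351)*.9825+(p[1]+.0037)*.1866,(p[0]-.6351)*-.1866+(p[1]+.0037)*.9825)
cv2.imwrite('pics/side16.png',cv2.resize(snapshot('side')[70:270,180:400],None,fx=3,fy=3)[:,:,::-1])
cv2.imwrite('pics/top16.png',cv2.resize(snapshot('top')[110:310,230:490],None,fx=3,fy=3)[:,:,::-1])"
```

```text
clock: 21.95
eef_pos: [0.5384, -0.0222, -0.0251]
tool_rot: [-0.01, -0.092, 0.996, -0.003]
wrist_force: [-18.4, -3.4, 12.4]
opening: 0.0936
clock: 22.2
eef_pos: [0.5439, -0.0212, -0.0251]
tool_rot: [-0.009, -0.092, 0.996, -0.003]
wrist_force: [-14.1, -1.2, 9.4]
opening: 0.0938
clock: 22.45
eef_pos: [0.5436, -0.0214, -0.0252]
tool_rot: [-0.013, -0.092, 0.996, -0.004]
wrist_force: [-24.9, -2.8, 19.1]
opening: 0.0941
22.45 [ 0.54360387 -0.02139911 -0.02518219] 190.51289608312044 rel -0.09319760542084123 -0.00031619726858984204
```

View pics/top16.png

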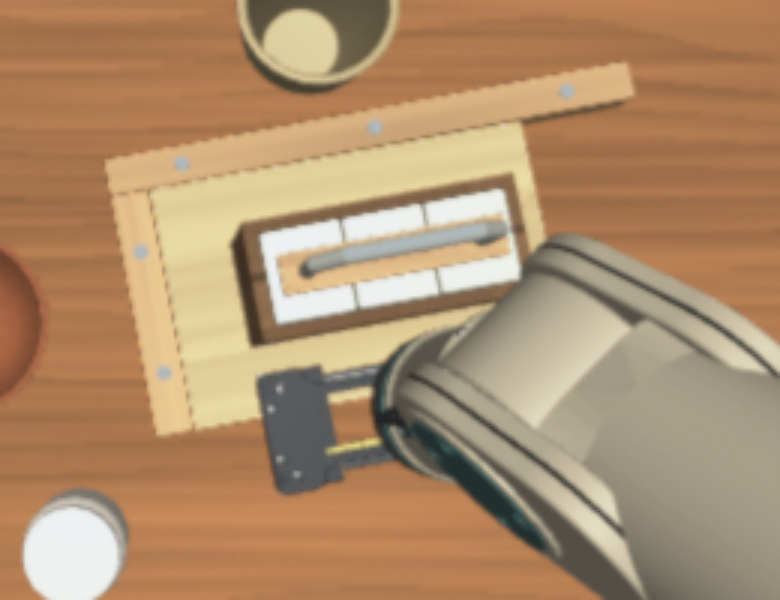

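View pics/side16.png

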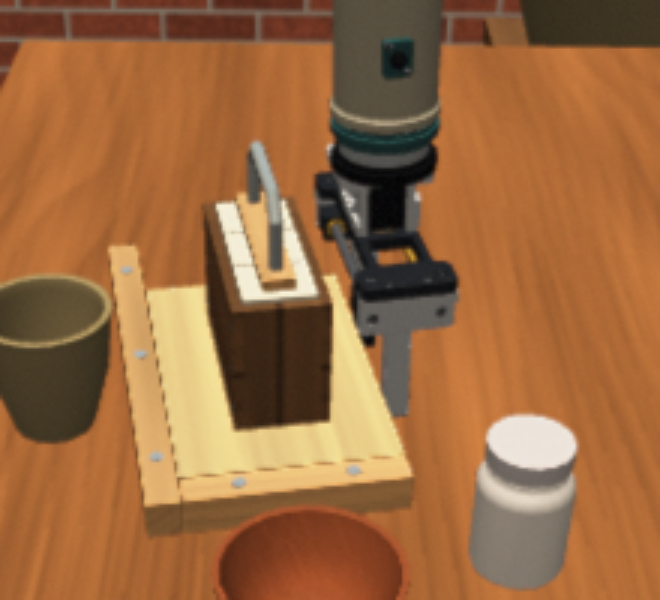

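```bash
python3 -m crank '[[[0.002,0.0004,0,0,1],[0,0,0,0,1],[0,0,0,0,1]]]';python3 -m crank '[[[-0.006,-0.0012,0,0,1],[-0.008,-0.0015,0,0,1],[-0.015,-0.0028,0,0,1],[-0.02,-0.0037,0,0,1],[-0.02,-0.0037,0,0,1],[-0.01,-0.02,0.03,0,1],[0,-0.03,0.03,0,1],[0,-0.03,0.03,0,1],[0,-0.03,0.03,0,1],[0,-0.03,0.02,0,1],[0,-0.03,0.02,0,1],[0,-0.03,0,0,1],[0,0,0,0,1]]]'; python3 - <<'E'
from h import *
s=sense();print(s['clock'],s['eef_pos'],s['wrist_force'])
im=snapshot('top');cv2.imwrite('pics/top17.png',cv2.resize(im[110:310,230:490],None,fx=3,fy=3)[:,:,::-1])
cv2.imwrite('pics/side17.png',cv2.resize(snapshot('side')[70:270,180:400],None,fx=3,fy=3)[:,:,::-1])
m,c,S,a,box=measure_board(im)
W=unproj('top',box,.03)[:,:2]
ex=np.array([.9825,.1866]);ey=np.array([-.1866,.9825]);H=np.array([.6351,-.0037])
L=np.c_[(W-H)@ex,(W-H)@ey];print(L.round(4),L.mean(0).round(4))
E
```

```text
clock: 22.8
eef_pos: [0.5435, -0.0215, -0.0252]
tool_rot: [-0.014, -0.092, 0.996, -0.004]
wrist_force: [-26.9, -4.4, 23.6]
opening: 0.0943
clock: 23.88
eef_pos: [0.4815, -0.2365, 0.1354]
tool_rot: [0.001, -0.087, 0.996, -0.002]
wrist_force: [-0.5, -0.7, -0.1]
opening: 0.0943
23.8833 [ 0.48145031 -0.23650996  0.13539127] [-0.50208134 -0.71407451 -0.0569843 ]
[[ 0.0765  0.1238]
 [ 0.0765 -0.1288]
 [-0.0815 -0.1238]
 [-0.0804  0.1244]] [-0.0022 -0.0011]
```

View pics/top17.png

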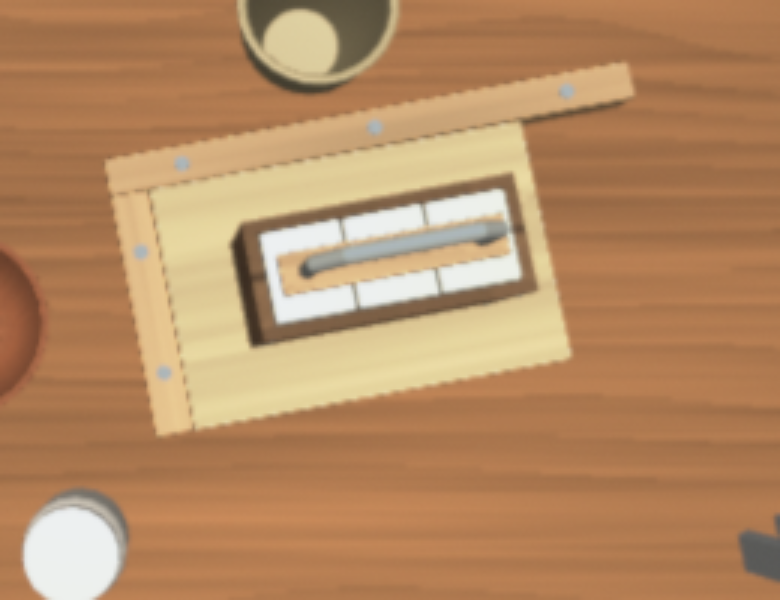

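View pics/side17.png

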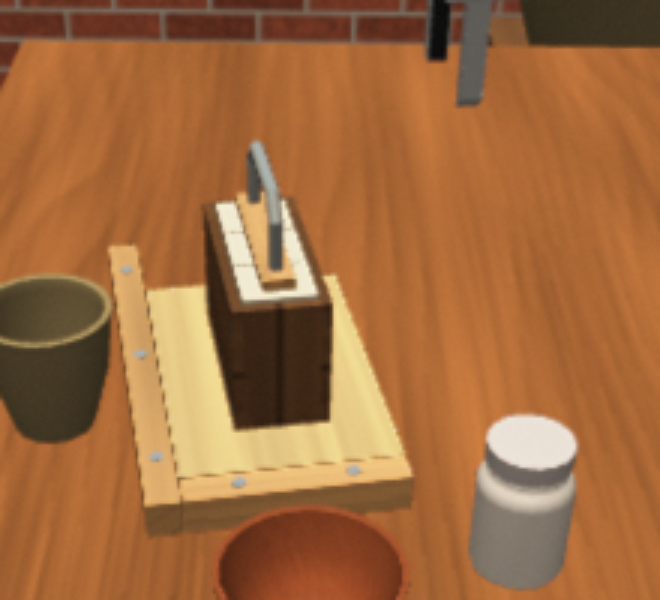

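Both edges look flush, the bystanders haven't moved, and the hand is clear. One numeric check of the seams before I hand in.

```bash
python3 - <<'E'
from h import *
im=snapshot('top'); g=cv2.cvtColor(im,cv2.COLOR_RGB2HSV)
ex=np.array([.9825,.1866]);ey=np.array([-.1866,.9825]);H=np.array([.6351,-.0037])
t=np.arange(-.008,.0085,.001)
def prof(a):
    q=proj('top',np.c_[a,np.full(len(a),.03)]).astype(np.float32); return cv2.remap(im,q[None,:,0].copy(),q[None,:,1].copy(),cv2.INTER_LINEAR)[0].mean(1).astype(int)
for y in(-.12,-.11,-.08,-.04,0,.04,.08,.11): print('long',y,prof(np.array([H+(.08+k)*ex+y*ey for k in t])).tolist())
for x in(-.07,-.05,-.02,.02,.06): print('short',x,prof(np.array([H+x*ex+(.125+k)*ey for k in t])).tolist())
E
```

```text
long -0.12 [192, 192, 192, 186, 180, 163, 145, 148, 155, 161, 165, 166, 166, 166, 167, 167, 166]
long -0.11 [191, 192, 191, 186, 180, 161, 142, 147, 154, 159, 164, 165, 164, 165, 165, 165, 165]
long -0.08 [191, 191, 191, 190, 184, 172, 160, 150, 148, 156, 161, 161, 161, 162, 162, 161, 161]
long -0.04 [191, 190, 191, 191, 183, 174, 155, 134, 144, 155, 157, 159, 159, 159, 159, 160, 160]
long 0 [192, 192, 191, 186, 179, 166, 150, 144, 151, 156, 159, 161, 161, 162, 162, 162, 162]
long 0.04 [193, 193, 193, 194, 194, 188, 183, 171, 159, 162, 165, 166, 167, 168, 167, 167, 167]
long 0.08 [194, 194, 194, 194, 190, 183, 171, 156, 154, 164, 170, 173, 173, 173, 173, 172, 171]
long 0.11 [195, 195, 193, 191, 183, 175, 165, 156, 162, 169, 173, 175, 176, 176, 176, 175, 174]
short -0.07 [203, 203, 202, 202, 201, 195, 187, 172, 155, 164, 182, 188, 191, 191, 192, 192, 193]
short -0.05 [193, 193, 193, 193, 193, 188, 181, 171, 159, 167, 185, 190, 191, 192, 191, 192, 193]
short -0.02 [190, 190, 191, 191, 191, 188, 182, 175, 166, 169, 183, 190, 191, 191, 190, 191, 191]
short 0.02 [188, 188, 189, 189, 189, 187, 183, 178, 175, 177, 185, 191, 191, 191, 190, 190, 189]
short 0.06 [191, 191, 191, 190, 188, 184, 175, 166, 171, 178, 184, 190, 190, 190, 189, 188, 188]
```

```bash
python3 -m crank '[[[0,0,0,0,1],[0,0,0,0,1],[0,0,0,0,1]]]'; python3 -c "
from rig import *
print(finish_job())"
```

```text
clock: 24.28
eef_pos: [0.4814, -0.227, 0.1345]
tool_rot: [-0.0, -0.093, 0.996, 0.0]
wrist_force: [0.4, 0.4, 0.1]
opening: 0.0943
the job is handed in; nothing more can be done
None
```

The crate is in the corner, with the long edge of its baseboard against the long batten and the short edge against the short one. I handed the job in at about 24 s.

I made three low pushes with both open fingertips on the baseboard's edge:
1. **Toward the long batten:** this turned the crate parallel to the corner and left about 10 mm to go.
2. **Into the short batten:** the tool stopped moving and the force rose to about 26 N.
3. **Into the long batten:** the tool stopped again, at about 27 N sideways.

**Last checks:**
- **Seams:** both show only a seam line under a pixel wide (about 2 mm), fairly even along the long batten and slightly darker at the robot end of the short one. A gap of up to a millimetre there can't be ruled out.
- **Position:** the top-camera fit put the crate 2 mm and 1 mm short of home, which is within its accuracy.
- **Flatness and bystanders:** the crate looked flat in every side view. The pot, bowl and jar looked unmoved, but I judged that by eye only.
- **Hand:** it finished well clear, with no force on it.

**What disagreed:**
- **Tool height:** the TCP height read about 31 mm lower than the real fingertips. My first approach therefore passed over the baseboard without touching anything.
- **Bench contact:** I found the true height by touching the bench with the fingertips, which reached 46 N, and corrected for it.
- **Upward force:** the long-side pushes also showed 10 to 24 N upward on the fingers, probably friction at the board's edge.

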